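Slide the calculator and note pad out over the riser's far edge

TASK

Set the calculator and the pad of sticky notes ready for the visitor across the desk: push each one along the top of the low wooden riser, away from the robot, until it sticks out about 2 cm over the riser's far long edge, lying square to that edge, so the visitor can get a thumb under it. Only push them with the fingers, never grip or lift them, and do not move the eraser that lies between them.

Things in the scene. Friction and masses are not known exactly. Their poses are not given: they have to be found in the camera images.
- riser: low desk riser of pale wood, fixed: a plain board 180 mm deep (x) by 360 mm wide (y), 16 mm thick, on two side panels; its smooth flat top is 50 mm above the desk. Origin on the desk under the board's centre; its x axis points away from the robot to the far long edge (within about 10 degrees of straight ahead), y along that edge to the left, z up. Tall computer screens stand on the desk to its right and nearer the robot, a telephone to its left: keep the arm clear of them.
- far_edge (a point): middle of the riser's far long edge, at the height of its top (90 mm along the riser's x from its centre, 50 mm above the desk); same axes as the riser.
- calculator: grey pocket calculator, loose, about 0.12 kg, lying flat on the riser on one side of the eraser (either side), a long side toward the far edge, up to about 12 degrees askew: 135 mm long (its own x) by 85 mm (its own y); the body is 14 mm thick and the keys stand to 17 mm. Origin at the centre of its underside.
- sticky_pad: square pad of sticky notes, loose, about 0.04 kg, lying flat on the riser on the other side of the eraser, up to about 12 degrees askew: 76 mm by 76 mm (x, y), solid to 13 mm, its top notes curling to 17 mm. Origin at the centre of its underside.
- eraser: small eraser in a card sleeve, loose, 50 mm (its own x) by 25 mm by 12 mm high, lying near the middle of the riser between the calculator and the pad, its length roughly across the riser's depth (along the riser's x). Origin at the centre of its underside. To be left where it is.
Things that resemble listed ones, but are neither listed nor needed, are in the scene too. Of the things that look like the calculator, the larger one is meant.

How it is judged:
By the outcome, as a careful person would: the job done as asked, in the order asked, and still so for the second after the job is handed in, with the robot touching nothing.
It also fails if it takes over 54 s, if anything falls off the work surface, if the arm or the gripper's body presses on something with over 40 N, if the wrist force passes 120 N, or if a joint passes its speed limit or range.

ROBOT

A 6-joint arm with a two-finger parallel gripper is mounted at the origin on the work surface; the furniture and walls round the work are solid. World frame = base frame: x ahead of the robot, y to its left, z up, the work surface at z = 0. Lengths are in m, angles in rad, forces in N, time in s.
With the tool pointing down it reaches from about 0.275 to 0.85 m from the base axis. Payload 19 kg.
Tool frame: the origin (TCP) lies midway between the tips of the shut fingers; the grasp point (between the pads) lies 19 mm behind it; z points along the fingers, y is the line along which they close (so a half turn about z gives the same grasp; the last joint's range is limited). The gripper opens to 85 mm and grips with 20 to 120 N. Pads are 22 mm wide; open, the fingers measure 114 mm over their backs; the gripper's body (76 mm by 85 mm) begins 54 mm behind the grasp point. The pads swing forward as they close: fully open they stand 13 mm farther back than shut.
Start: joints at [1.004, 0.15, 1.437, -0, 1.554, -0.134], TCP at [0.241, 0.522, 0.231] pointing down, gripper open.
Joint ranges: [-2.8, 2.8], [-0.68, 2.1], [0.12, 2.68], [-1.39, 4.53], [0.16, 2.79], [-2.81, 2.81]. Speed limits (rad/s): [1.89, 1.89, 2.22, 3.01, 3.01, 3.01].

INTERFACE

Orientations are given as a unit quaternion [w, x, y, z].
In Python, from cell import readout, imaging, order, spotter gives the robot as it stands.
- The arm moves only by the tool step_arm, never from a script. Its argument "series" is a list that holds one entry, the list of rows, each a list of 7 numbers: the turn, a rotation vector about the tool's x, y, z scaled (see below), then the shift along the tool's x, y, z scaled (see below), then the finger opening in mm, from 0 to 85.4. A call has 1 to 20 rows; each row shifts and turns the commanded pose from where the row before left it, along the tool's axes as they then stand; what a row does not reach is not made up. The controller multiplies each number of a shift by 6 cm and each number of a turn by 0.15 rad. A row lasts 1/8 s, in which the tool goes at most 62.5 mm and 10.7 degrees, less where a joint would pass 70% of its speed; a pose out of reach is approached as far as the arm can. A call with a number of a shift or a turn outside -1 to 1 is refused whole. A call with a gripper value outside its range is refused whole. The fingers move at their own pace and stop on an object; "newtons" is the grip in N (left out, the last holds). Time passes only in rows, so rows that do not move let the fingers close. It gives the time, the measured TCP pose, the force, the opening and the grip force at its end, in the units of the state.
- readout.get_state(): the state, without advancing time (a new reading comes with each control period).
- imaging.grab_frame(name): name is "side" or "top" or "wrist"; returns the picture (400x640x3 uint8, red, green, blue); there is no depth.
- imaging.camera_params(name): a dict with "camera_matrix" (3x3 intrinsics, pixels), "k1" (the pictures are not rectified: a ray, as slopes to the right and down, at radius r is drawn at 1 + k1 r^2 times it, then the intrinsics apply), "rvec" (rotation vector, rad) and "tvec" (3), from world to camera coordinates, as OpenCV has them. Camera axes: x right, y down, z forward; pixel columns grow to the right and rows downward; lengths in m; the calibration is good to about 2 mm. A picture is of the moment at which its call begins: read the wrist's pose just before it. camera_params takes no time and is no camera call; for the wrist camera it gives the pose at the moment of the call.
- order.sign_off(): hands the job in; it is judged then, once.
Trained networks look in the newest picture that a camera, given by its name, has taken for a name from the list of things; names that differ only in an ending like _2 or _b are one class to them, and where a whole thing is asked for, a point or a joint stands for the part that bears it (a point fixed in the world has none). Each returns a list of dicts, best first, with "conf" (0 to 1); they miss things now and then, are a little off and sometimes report something else, mostly with a low value. They report only what shows in the picture. A call takes as long as a camera call. They do not tell look-alikes from the thing itself.
- spotter.trace(query, camera): "region" (400x640 bool, what is visible of it) and "rect" ([left, top, right, bottom] in pixels, round what is visible of it).
The state is a dict: "time": time; "joint_pos": joint angles; "joint_vel": joint speeds; "joint_torque": joint torques, N m; "eef_pos": TCP position; "orientation": TCP orientation; "ft_force": force on the tool from outside, world axes, zero at the start; "moment": the same for the moment, N m; "opening": opening from 0.0 (shut) to 1.0 (fully open); "grasp_force": force on a finger pad.
Only numpy, scipy, OpenCV 4.12 (cv2) and the standard library are available. Lean on these libraries where they do the work, as an engineer would, in place of code of your own. Each camera call takes 0.05 s, during which the arm holds its last target. There are 200 camera calls.

## Working session

There is one attempt and no reset: what is moved stays moved. The work goes in short steps, Python scripts to look and compute and a tool call to move; the robot and the scene stay as the last step left them, time stands still between calls to the robot, and variables do not carry over. Pictures are saved under pics/ and viewed, at most 10 in all, crops included, and the job is handed in when it is done.

Besides the shell and the picture viewer there is one more tool, called after "Emit:" as a command line: name --argument value ..., lists and objects as JSON in quotes. step_arm: Moves the arm, as the interface text tells. Shifts and turns lie within -1 to 1; 1 stands for 6 cm of shift or 0.15 rad of turn. Its arguments: {"type":"object","properties":{"series":{"type":"array"},"newtons":{"type":"number"}},"required":["series"]}

```bash
mkdir -p pics
cat > h.py <<'E'
import numpy as np, cv2
from cell import readout, imaging, order, spotter
def params(c):
    p=imaging.camera_params(c); K=np.array(p["camera_matrix"],float); R=cv2.Rodrigues(np.array(p["rvec"],float))[0]
    return K,float(p["k1"]),R,np.array(p["tvec"],float).ravel()
def unproj(c,uv,z,P=None):
    K,k1,R,t=P or params(c); uv=np.atleast_2d(np.array(uv,float))
    xy=cv2.undistortPoints(uv.reshape(-1,1,2),K,np.array([k1,0,0,0,0.])).reshape(-1,2)
    d=np.c_[xy,np.ones(len(xy))]@R; o=-R.T@t
    return o+d*((z-o[2])/d[:,2])[:,None]
def proj(c,X,P=None):
    K,k1,R,t=P or params(c)
    return cv2.projectPoints(np.atleast_2d(np.array(X,float)),cv2.Rodrigues(R)[0],t,K,np.array([k1,0,0,0,0.]))[0].reshape(-1,2)
def save(c,n):
    im=imaging.grab_frame(c); cv2.imwrite("pics/"+n,cv2.cvtColor(im,cv2.COLOR_RGB2BGR)); return im
E
python3 - <<'E'
from h import *
a=save("top","top0.png");b=save("side","side0.png")
cv2.imwrite("pics/both0.png",cv2.resize(cv2.cvtColor(np.vstack([a,b]),cv2.COLOR_RGB2BGR),(480,600)))
s=readout.get_state();print(s["time"],s["eef_pos"],s["orientation"])
for c in("top","side"):
    K,k,R,t=params(c);print(c,K[0,0],k,-R.T@t)
    for q in("riser","calculator","sticky_pad","eraser"):
        for r in spotter.trace(q,c)[:3]:
            print(q,round(r["conf"],2),r["rect"],int(r["region"].sum()))
E
```

```text
0.1 [0.24104744 0.52178806 0.23075614] [-2.03469085e-04  2.14722301e-01  9.76674987e-01 -5.11233379e-04]
top 444.9825719494489 -0.12010790702742483 [0.48699265 0.04056958 0.9284181 ]
riser 0.74 [202.5, 167.6, 387.9, 260.1] 11354
calculator 0.82 [207.2, 185.7, 279.5, 229.5] 2712
calculator 0.76 [405.8, 209.4, 448.6, 242.8] 1094
sticky_pad 0.77 [326.3, 190.0, 368.9, 229.3] 1537
sticky_pad 0.7 [200.4, 162.6, 386.9, 264.4] 11545
eraser 0.58 [285.3, 185.8, 299.6, 210.4] 309
side 469.4304354121992 -0.008899285067401055 [ 0.48696378 -0.62720788  0.67819971]
riser 0.6 [265.3, 124.8, 366.2, 255.8] 7950
riser 0.24 [298.9, 192.0, 341.1, 228.2] 1398
calculator 0.68 [291.9, 121.0, 329.7, 164.9] 1572
calculator 0.58 [296.8, 278.6, 332.9, 326.2] 1573
sticky_pad 0.95 [296.7, 193.1, 342.0, 227.0] 1365
eraser 0.51 [312.4, 164.3, 335.0, 180.1] 283
```

View pics/top0.png

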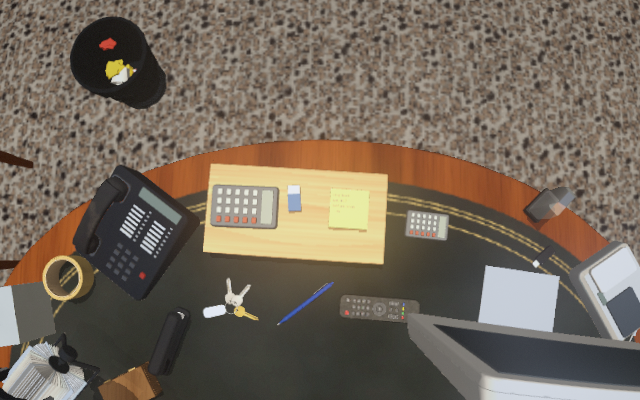

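View pics/side0.png

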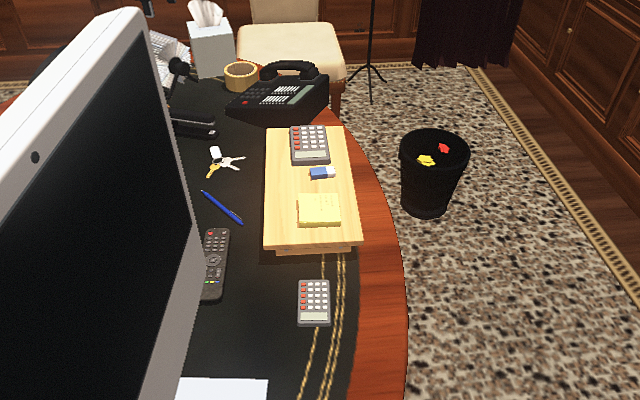

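The top picture shows the calculator candidates: a large one on the riser at (244,207) and a small one on the desk at (427,226). I choose the large one. The pad is at (348,209), the eraser at (294,198), and the riser spans (202..388, 165..264). The yellow thing in the bin and the white paper at (518,297) aren't pads. Next I measure and make one close crop.

```bash
cat >> h.py <<'E'
def rect(c,q,z,pick=0,P=None,region=None):
    r=spotter.trace(q,c)
    if region is None: region=r[pick]["region"]
    m=region.astype(np.uint8); n,l,st,_=cv2.connectedComponentsWithStats(m)
    m=(l==1+np.argmax(st[1:,4])).astype(np.uint8)
    cs=max(cv2.findContours(m,cv2.RETR_EXTERNAL,cv2.CHAIN_APPROX_NONE)[0],key=len).reshape(-1,2)
    X=unproj(c,cs,z,P)[:,:2]
    (cx,cy),(w,h),a=cv2.minAreaRect((X*1000).astype(np.float32))
    a=(a+45)%90-45
    return np.round([cx,cy,w,h,a],1)
E
python3 - <<'E'
from h import *
im=save("top","top1.png")
P=params("top")
for q,z in(("riser",.05),("calculator",.064),("sticky_pad",.064),("eraser",.062)): print(q,rect("top",q,z,P=P))
r=rect("top","riser",.05,P=P)
hsv=cv2.cvtColor(im,cv2.COLOR_RGB2HSV); print(hsv[180,300],hsv[250,300],hsv[205,310],hsv[210,350],hsv[160,300])
crop=cv2.resize(cv2.cvtColor(im[150:275,190:400],cv2.COLOR_RGB2BGR),None,fx=3.8,fy=3.8,interpolation=cv2.INTER_CUBIC);cv2.imwrite("pics/crop1.png",crop)
im=imaging.grab_frame("side");P=params("side")
for q,z in(("riser",.05),("calculator",.064),("sticky_pad",.064),("eraser",.062)): print(q,rect("side",q,z,P=P))
E
```

```text
riser [548.6 101.5 359.6 180.   -3. ]
calculator [ 529.6 -153.8   86.9   55.1   -6.3]
sticky_pad [559.   -3.4  76.1  77.3  -2.9]
eraser [578.3 104.   49.5  27.5   1.5]
[ 22  89 233] [ 22  90 233] [ 20  95 234] [ 31  77 237] [ 12 173 174]
riser [547.2  88.2 389.6 181.4  -2.5]
calculator [ 527.3 -211.    86.8   52.8   -5.9]
sticky_pad [557.  -10.7  92.3  75.5  -4.2]
eraser [576.4  98.2  51.1  37.8   4.8]
```

View pics/crop1.png

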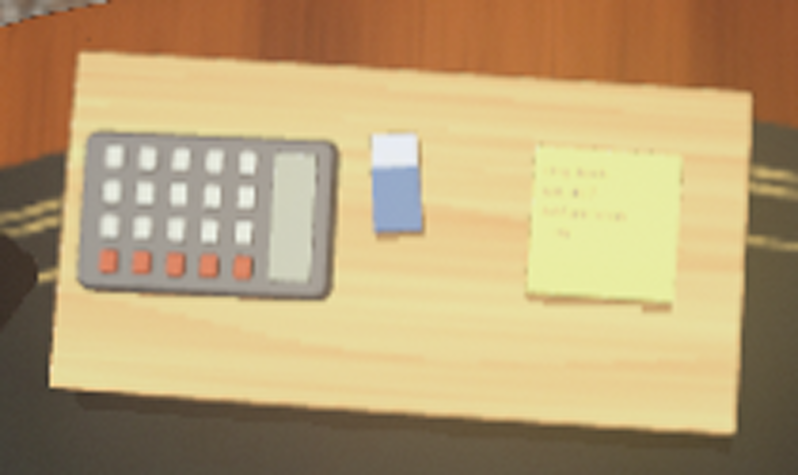

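The crop confirms the large calculator on the riser, nearly aligned with it, like the pad. Next I get its pose in riser axes and place the screen's top corner.

Run:
```python
from h import *
P=params("top");S=params("side")
im=imaging.grab_frame("top")
R=rect("top","riser",.05,P=P);a=np.deg2rad(R[4]);ax=np.array([np.cos(a),np.sin(a)]);ay=np.array([-ax[1],ax[0]])
rs=spotter.trace("calculator","top"); 
i=max(range(len(rs)),key=lambda k:rs[k]["region"].sum()); print([x["rect"] for x in rs])
def show(n,r):
    d=r[:2]-R[:2];print(n,r,"riser xy",np.round([d@ax,d@ay],1),"rel ang",r[4]-R[4])
print(R)
show("calc",rect("top","calculator",.062,P=P,region=rs[i]["region"]))
show("pad",rect("top","sticky_pad",.065,P=P)); show("eraser",rect("top","eraser",.062,P=P))
# screen corner triangulation
def ray(c,uv,P):
    p=unproj(c,[uv],0.,P)[0];o=-P[2].T@P[3];d=p-o;return o,d/np.linalg.norm(d)
for uvs in((145,8),(130,10),(215,280),(165,400)):
  for uvt in((409,315),(480,390),(430,325)):
    o1,d1=ray("top",uvt,P);o2,d2=ray("side",uvs,S)
    s=np.linalg.lstsq(np.c_[d1,-d2],o2-o1,rcond=None)[0];p,q=o1+s[0]*d1,o2+s[1]*d2
    print(uvs,uvt,np.round(p,3),np.round(q,3),round(np.linalg.norm(p-q),3))
print("phone front/right", unproj("top",[(198,228),(175,175),(140,298)],.1,P)[:,:2].round(3))
```

```text
Traceback (most recent call last):
  File "h.py", line 18, in rect
    if region is None: region=r[pick]["region"]
                              ~^^^^^^
IndexError: list index out of range
```

```bash
cat >> h.py <<'E'
def trace(q,c):
    for _ in range(4):
        r=spotter.trace(q,c)
        if r: return r
        imaging.grab_frame(c)
    return []
E
sed -i 's/    r=spotter.trace(q,c)$/    r=trace(q,c) if region is None else None/;' h.py
# restore inside trace()
python3 - <<'E'
s=open('h.py').read();h,t=s.split("def trace");t=t.replace("    r=trace(q,c) if region is None else None","    r=spotter.trace(q,c)")
open('h.py','w').write(h+"def trace"+t)
E
cat > m.py <<'E'
from h import *
P=params("top");S=params("side")
im=imaging.grab_frame("top")
R=rect("top","riser",.05,P=P);a=np.deg2rad(R[4]);ax=np.array([np.cos(a),np.sin(a)]);ay=np.array([-ax[1],ax[0]])
rs=trace("calculator","top"); 
i=max(range(len(rs)),key=lambda k:rs[k]["region"].sum()); print([x["rect"] for x in rs])
def show(n,r):
    d=r[:2]-R[:2];print(n,r,"riser xy",np.round([d@ax,d@ay],1),"rel ang",r[4]-R[4])
print(R)
show("calc",rect("top","calculator",.062,P=P,region=rs[i]["region"]))
show("pad",rect("top","sticky_pad",.065,P=P)); show("eraser",rect("top","eraser",.062,P=P))
def ray(c,uv,P):
    p=unproj(c,[uv],0.,P)[0];o=-P[2].T@P[3];d=p-o;return o,d/np.linalg.norm(d)
for uvs in((145,8),(130,10),(215,280),(165,400)):
  for uvt in((409,315),(480,390),(430,325)):
    o1,d1=ray("top",uvt,P);o2,d2=ray("side",uvs,S)
    s=np.linalg.lstsq(np.c_[d1,-d2],o2-o1,rcond=None)[0];p,q=o1+s[0]*d1,o2+s[1]*d2
    print(uvs,uvt,np.round(p,3),np.round(q,3),round(np.linalg.norm(p-q),3))
print("phone", unproj("top",[(198,228),(175,175),(140,298)],.1,P)[:,:2].round(3))
E
python3 m.py
```

```text
[[401.2, 208.0, 448.7, 241.4], [208.9, 185.1, 282.1, 232.0]]
[549.5 101.5 362.9 183.2  -2.6]
calc [559.1 201.5 133.6  82.2  -1.4] riser xy [  5.1 100.3] rel ang 1.2000000000000002
pad [559.1  -3.3  76.   75.7  -3.6] riser xy [  14.3 -104.3] rel ang -1.0
eraser [578.3 104.   49.4  23.6   1.4] riser xy [28.7  3.8] rel ang 4.0
(145, 8) (409, 315) [ 0.414 -0.049  0.454] [ 0.347 -0.061  0.466] 0.069
(145, 8) (480, 390) [ 0.346 -0.114  0.49 ] [ 0.36  -0.112  0.485] 0.015
(145, 8) (430, 325) [ 0.405 -0.07   0.461] [ 0.352 -0.078  0.473] 0.055
(130, 10) (409, 315) [ 0.414 -0.049  0.451] [ 0.332 -0.066  0.466] 0.085
(130, 10) (480, 390) [ 0.344 -0.115  0.485] [ 0.345 -0.115  0.485] 0.001
(130, 10) (430, 325) [ 0.405 -0.07   0.458] [ 0.336 -0.083  0.473] 0.071
(215, 280) (409, 315) [ 0.35  -0.128  0.035] [ 0.369 -0.127  0.032] 0.019
(215, 280) (480, 390) [ 0.254 -0.214  0.205] [ 0.393 -0.231  0.167] 0.146
(215, 280) (430, 325) [ 0.338 -0.159  0.08 ] [ 0.376 -0.159  0.073] 0.039
(165, 400) (409, 315) [ 0.306 -0.182 -0.254] [ 0.237 -0.194 -0.241] 0.071
(165, 400) (480, 390) [ 0.188 -0.286 -0.   ] [ 0.294 -0.293 -0.032] 0.11
(165, 400) (430, 325) [ 0.293 -0.221 -0.181] [ 0.255 -0.226 -0.174] 0.039
phone [[0.513 0.281]
 [0.614 0.331]
 [0.379 0.389]]
```

Emit:
step_arm --series '[[[0,0,-0.85,0,0,0,60],[0,0,-0.85,0,0,0,60],[0,0,-0.86,0,0,0,60],[0,0,0,-0.54,-0.635,0,60],[0,0,0,-0.54,-0.635,0,60],[0,0,0,-0.54,-0.635,0,60],[0,0,0,-0.54,-0.635,0,60],[0,0,0,-0.54,-0.635,0,60],[0,0,0,-0.54,-0.635,0,60],[0,0,0,-0.54,-0.635,0,60],[0,0,0,-0.54,-0.635,0,60],[0,0,0,0,0,0,60],[0,0,0,0,0,0,60]]]'

```text
time: 3.02
eef_pos: [0.485, 0.205, 0.2312]
orientation: [-0.0, 0.025, 1.0, 0.0]
ft_force: [-0.5, -0.5, 0.2]
opening: 0.703
grasp_force: 0.0
```

```bash
cat >> h.py <<'E'
from scipy.spatial.transform import Rotation as Ro
def where(O=(.549,.1015),ang=-2.8):
    s=readout.get_state();q=s["orientation"];M=Ro.from_quat([q[1],q[2],q[3],q[0]]).as_matrix()
    a=np.deg2rad(ang);ax=np.array([np.cos(a),np.sin(a)]);ay=np.array([-ax[1],ax[0]]);d=np.array(s["eef_pos"][:2])-O
    print("t",round(s["time"],2),"tcp",np.round(s["eef_pos"],4),"riser xy mm",np.round([d@ax*1e3,d@ay*1e3],1),"tooly yaw",round(np.degrees(np.arctan2(-M[0,1],M[1,1])),2),"z",M[:,2].round(4),"F",np.round(s["ft_force"],1),"q",np.round(s["joint_pos"],2),"op",s["opening"])
E
python3 - <<'E'
from h import *
where()
a=save("top","t2.png");b=save("wrist","w2.png")
cv2.imwrite("pics/c2.png",cv2.cvtColor(np.vstack([cv2.resize(a,(480,300)),cv2.resize(b,(480,300))]),cv2.COLOR_RGB2BGR))
E
```

```text
t 3.02 tcp [0.485  0.205  0.2312] riser xy mm [-69.  100.3] tooly yaw -2.83 z [-3.e-04  1.e-04 -1.e+00] F [-0.5 -0.5  0.2] q [ 0.25  0.05  1.55  0.    1.54 -1.27] op 0.7030739462084344
```

View pics/c2.png

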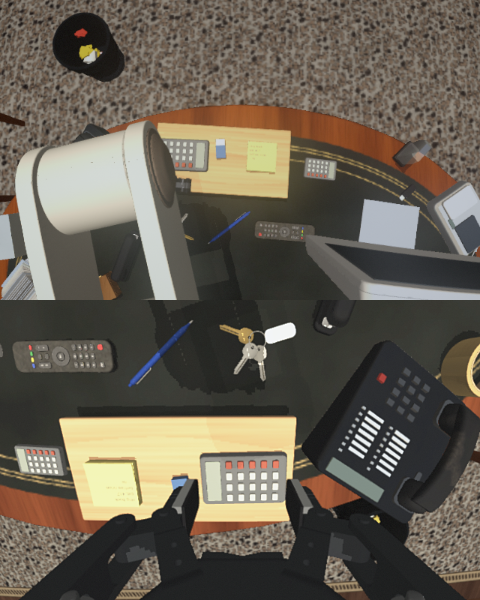

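Emit:
step_arm --series '[[[0,0,0,0,0,0.72,60],[0,0,0,0,0,0.72,60],[0,0,0,0,0,0.72,60],[0,0,0,0,0,0.72,60],[0,0,0,0,0,0.05,60],[0,0,0,0,0,0.05,60],[0,0,0,0,0,0.05,60],[0,0,0,0,0,0,60]]]'

```text
time: 4.12
eef_pos: [0.4856, 0.205, 0.0504]
orientation: [0.001, 0.024, 1.0, 0.0]
ft_force: [0.6, -0.3, -0.1]
opening: 0.7
grasp_force: 0.0
```

Run:
```python
from h import *
where()
a=save("wrist","w3.png")
a=save("side","s3.png")
cv2.imwrite("pics/s3c.png",cv2.resize(cv2.cvtColor(a[80:280,200:400],cv2.COLOR_RGB2BGR),None,fx=3,fy=3))
```

```text
t 4.12 tcp [0.4856 0.205  0.0504] riser xy mm [-68.4 100.3] tooly yaw -2.79 z [ 1.2e-03  3.0e-04 -1.0e+00] F [ 0.6 -0.3 -0.1] q [ 0.25  0.18  1.78 -0.    1.17 -1.27] op 0.700181759304939
```

View pics/s3c.png

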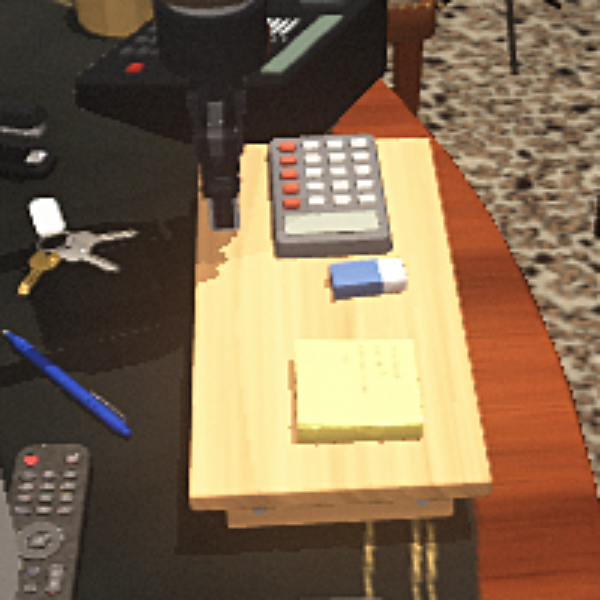

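Emit:
step_arm --series '[[[0,0,0,0,0,0.03,60],[0,0,0,-0.15,0,0,60],[0,0,0,-0.1,0,0,60],[0,0,0,-0.1,0,0,60],[0,0,0,-0.1,0,0,60],[0,0,0,-0.1,0,0,60],[0,0,0,-0.1,0,0,60],[0,0,0,-0.1,0,0,60],[0,0,0,-0.1,0,0,60],[0,0,0,-0.1,0,0,60],[0,0,0,-0.1,0,0,60],[0,0,0,-0.05,0,0,60],[0,0,0,0,0,0,60]]]'

```text
time: 5.85
eef_pos: [0.5513, 0.2016, 0.0477]
orientation: [0.0, 0.024, 1.0, -0.0]
ft_force: [-0.7, 0.3, -0.3]
opening: 0.703
grasp_force: 0.0
```

Run:
```python
from h import *
where()
w=save("wrist","w4.png");a=save("side","s4.png")
P=params("side")
O=np.array([.549,.1015]);an=np.deg2rad(-2.8);ax=np.array([np.cos(an),np.sin(an)]);ay=np.array([-ax[1],ax[0]])
b=np.hstack([cv2.resize(a[90:250,240:400],(400,400)),cv2.resize(w,(400,250)) if 0 else cv2.copyMakeBorder(cv2.resize(w,(400,250)),0,150,0,0,0)])
cv2.imwrite("pics/c4.png",cv2.cvtColor(b,cv2.COLOR_RGB2BGR))
```

```text
t 5.85 tcp [0.5513 0.2016 0.0477] riser xy mm [ -2.6 100.1] tooly yaw -2.8 z [ 1.e-04 -1.e-04 -1.e+00] F [-0.7  0.3 -0.3] q [ 0.22  0.3   1.64 -0.    1.2  -1.3 ] op 0.7032727149969091
```

View pics/c4.png

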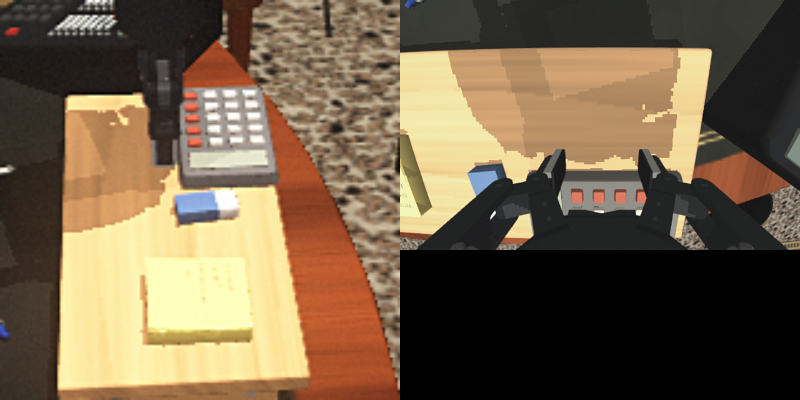

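Emit:
step_arm --series '[[[0,0,0,-0.08,0,0,60],[0,0,0,-0.08,0,0,60],[0,0,0,-0.08,0,0,60],[0,0,0,0,0,0,60],[0,0,0,0,0,0,60]]]'

```text
time: 6.58
eef_pos: [0.5655, 0.2009, 0.0476]
orientation: [-0.0, 0.024, 1.0, -0.0]
ft_force: [0.2, -1.2, 0.6]
opening: 0.703
grasp_force: 0.0
```

Emit:
step_arm --series '[[[0,0,0,0.3,0,0,60],[0,0,0,0.6,0,0,60],[0,0,0,0.3,0,-0.5,60],[0,0,0,0,0,-0.8,60],[0,0,0,0,0,-0.8,60],[0,0,0,0,0,0,60]]]'

```text
time: 7.32
eef_pos: [0.4949, 0.2048, 0.1775]
orientation: [0.003, 0.024, 1.0, 0.001]
ft_force: [0.7, -0.0, -0.4]
opening: 0.7
grasp_force: 0.0
```

```bash
cat > chk.py <<'E'
from h import *
import sys
where()
O=np.array([549.,101.5]);an=np.deg2rad(-2.8);ax=np.array([np.cos(an),np.sin(an)]);ay=np.array([-ax[1],ax[0]])
def show(n,r):
    d=r[:2]-O;print(n,r,"riser xy",np.round([d@ax,d@ay],1),"rel",round(r[4]+2.8,1))
for c in sys.argv[1:]:
    save(c,c+"_last.png");P=params(c);print(c)
    for q,z in(("riser",.05),("calculator",.062),("sticky_pad",.064),("eraser",.060)):
        for k,r in enumerate(trace(q,c)[:2]): print(round(r["conf"],2),end=" ");show(q,rect(c,q,z,P=P,region=r["region"]))
E
python3 chk.py top side wrist
python3 - <<'E'
import cv2,numpy as np
t,s,w=[cv2.imread(f"pics/{c}_last.png") for c in("top","side","wrist")]
cv2.imwrite("pics/c5.png",np.vstack([np.hstack([cv2.resize(s[90:250,240:400],(400,350)),cv2.resize(w,(400,350))]),cv2.resize(t[100:350,:],(800,250))]))
E
```

```text
t 7.33 tcp [0.4949 0.2048 0.1775] riser xy mm [-59.1 100.6] tooly yaw -2.79 z [ 0.0061  0.0015 -1.    ] F [ 0.7 -0.  -0.4] q [ 0.25  0.09  1.62 -0.    1.43 -1.27] op 0.7003984161091965
top
0.56 riser [547.4  68.2 292.  177.8  -2.8] riser xy [  0.  -33.3] rel 0.0
0.96 calculator [618.1 195.5 132.9  83.   -2.6] riser xy [64.4 97.3] rel 0.2
0.94 calculator [ 529.2 -155.2   86.4   54.9   -6.3] riser xy [  -7.2 -257.4] rel -3.5
0.79 sticky_pad [559.1  -3.4  76.1  75.7  -3.8] riser xy [  15.2 -104.3] rel -1.0
0.51 eraser [577.5 104.1  47.6  23.6   1.4] riser xy [28.3  4. ] rel 4.2
side
0.57 riser [547.7  89.  388.7 181.1  -2.7] riser xy [ -0.7 -12.5] rel 0.1
0.75 calculator [617.2 192.5 145.8  83.4  -2.8] riser xy [63.7 94.2] rel 0.0
0.71 sticky_pad [557.5  -9.   90.6  75.7  -3.2] riser xy [  13.9 -110. ] rel -0.4
0.62 eraser [576.9  99.2  41.1  49.4  -5.6] riser xy [28.  -0.9] rel -2.8
wrist
0.89 riser [547.8 104.1 359.4 182.2  -2.4] riser xy [-1.3  2.5] rel 0.4
0.57 calculator [511.9 -89.1  60.7  49.5  -7.7] riser xy [ -27.7 -192.2] rel -4.9
0.94 sticky_pad [556.3   1.7  86.6  81.7  -2.4] riser xy [ 12.2 -99.3] rel 0.4
0.82 eraser [558.9  98.7  16.6  35.7 -36.6] riser xy [10.  -2.3] rel -33.8
```

View pics/c5.png

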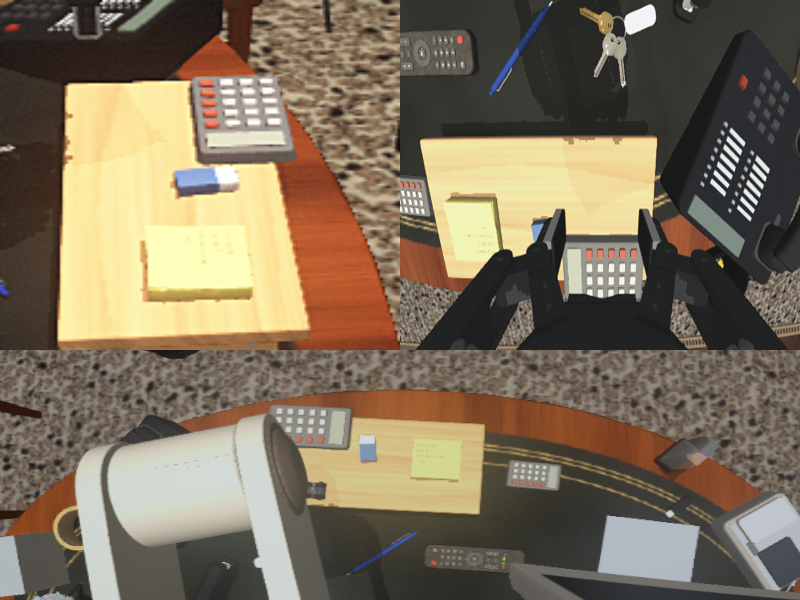

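The calculator sticks out about 17 mm and lies square. I'll push it 2.5 mm more.

Emit:
step_arm --series '[[[0,0,0,0,0,0.8,60],[0,0,0,0,0,0.8,60],[0,0,0,0,0,0.5,60],[0,0,0,0,0,0,60],[0,0,0,-0.6,0,0,60],[0,0,0,-0.4,0,0,60],[0,0,0,-0.1,0,0,60],[0,0,0,-0.06,0,0,60],[0,0,0,-0.05,0,0,60],[0,0,0,-0.04,0,0,60],[0,0,0,0,0,0,60],[0,0,0,0,0,0,60]]]'

```text
time: 9.88
eef_pos: [0.5684, 0.2008, 0.0477]
orientation: [0.0, 0.024, 1.0, -0.0]
ft_force: [0.3, -0.8, -0.4]
opening: 0.702
grasp_force: 0.0
```

Emit:
step_arm --series '[[[0,0,0,0.3,0,0,60],[0,0,0,0.6,0,0,60],[0,0,0,0.5,0,-0.5,40],[0,0,0,0,0,-0.8,40],[0,0,0,0,0,-0.8,40],[0,0,0,0,0,0,40],[0,0,0,0,0,0,40]]]'

```text
time: 10.75
eef_pos: [0.4844, 0.2048, 0.1733]
orientation: [-0.0, 0.024, 1.0, -0.0]
ft_force: [-0.3, -0.6, -0.7]
opening: 0.468
grasp_force: 0.0
```

```bash
python3 chk.py top
```

```text
t 10.75 tcp [0.4844 0.2048 0.1733] riser xy mm [-69.6 100. ] tooly yaw -2.8 z [-2.e-04 -1.e-04 -1.e+00] F [-0.3 -0.6 -0.7] q [ 0.25  0.08  1.64 -0.    1.43 -1.27] op 0.4684958451596672
top
0.74 riser [547.6  74.2 304.2 177.9  -2.7] riser xy [ -0.1 -27.3] rel 0.1
0.95 calculator [6.197e+02 1.951e+02 8.410e+01 1.321e+02 6.000e-01] riser xy [66.  96.9] rel 3.4
0.87 calculator [ 528.7 -155.1   85.6   53.3   -6.6] riser xy [  -7.7 -257.3] rel -3.8
0.69 sticky_pad [559.   -3.3  79.8  76.4  -3.1] riser xy [  15.1 -104.2] rel -0.3
0.87 eraser [576.5 105.1  45.5  21.6   1.3] riser xy [27.3  4.9] rel 4.1
```

Emit:
step_arm --series '[[[0,0,0,0,-0.68,0,40],[0,0,0,0,-0.68,0,40],[0,0,0,0,-0.68,0,40],[0,0,0,0,-0.68,0,40],[0,0,0,-0.12,-0.68,0,40],[0,0,0,0,0,0,40],[0,0,0,0,0,0,40]]]'

```text
time: 11.88
eef_pos: [0.4817, 0.001, 0.1733]
orientation: [-0.0, 0.025, 1.0, 0.0]
ft_force: [-0.3, -0.0, 0.3]
opening: 0.471
grasp_force: 0.0
```

```bash
python3 chk.py top
```

```text
t 11.88 tcp [0.4817 0.001  0.1733] riser xy mm [ -62.3 -103.6] tooly yaw -2.83 z [-7.e-04  3.e-04 -1.e+00] F [-0.3 -0.   0.3] q [-0.16 -0.02  1.73  0.    1.43 -1.68] op 0.4705485582048984
top
0.98 riser [549.5 101.9 361.7 178.1  -1.5] riser xy [0.5 0.4] rel 1.3
0.82 calculator [620.1 196.7 134.9  85.9  -3.5] riser xy [66.4 98.6] rel -0.7
0.54 sticky_pad [592.4  -6.4  72.7  11.   -8.6] riser xy [  48.6 -105.7] rel -5.8
0.73 eraser [580.5 105.2  41.5  21.7   1.5] riser xy [31.3  5.2] rel 4.3
```

View pics/top_last.png

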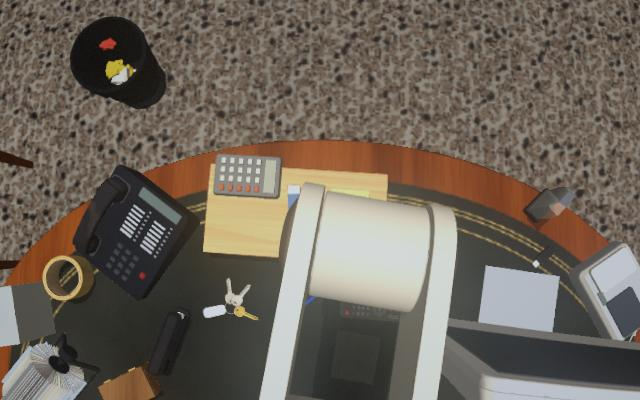

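The calculator sticks out over the edge at (248,176), the eraser at (294,190) hasn't moved, and the arm is over the pad. The right link at about x = 440 px still clears the screen to its right. Going down and pushing turns joint 1 away from the screen, so I go on and watch the force.

Emit:
step_arm --series '[[[0,0,0,0,0,0.6,40],[0,0,0,0,0,0.6,40],[0,0,0,0,0,0.6,40],[0,0,0,0,0,0.15,40],[0,0,0,0,0,0.1,40],[0,0,0,0,0,0,40],[0,0,0,0,0,0,40]]]'

```text
time: 13.0
eef_pos: [0.4824, 0.0007, 0.0517]
orientation: [0.001, 0.024, 1.0, -0.0]
ft_force: [-1.0, -0.3, -0.4]
opening: 0.469
grasp_force: 0.0
```

```bash
python3 chk.py side
```

```text
t 13.0 tcp [0.4824 0.0007 0.0517] riser xy mm [ -61.6 -103.9] tooly yaw -2.79 z [ 1.4e-03 -3.0e-04 -1.0e+00] F [-1.  -0.3 -0.4] q [-0.16  0.09  1.88 -0.    1.16 -1.68] op 0.46909648469089454
side
0.61 riser [547.5  86.1 384.9 179.3  -2.4] riser xy [ -0.7 -15.5] rel 0.4
0.8 calculator [ 527.1 -209.3   81.9   51.    -4.6] riser xy [  -6.7 -311.5] rel -1.8
0.74 calculator [618.3 192.3 147.   84.7  -2.9] riser xy [64.8 94.1] rel -0.1
0.76 sticky_pad [557.5  -9.2  90.3  76.   -3.5] riser xy [  13.9 -110.2] rel -0.7
0.75 eraser [577.7 100.8  53.   38.4   3.3] riser xy [28.7  0.7] rel 6.1
```

Emit:
step_arm --series '[[[0,0,0,0,0,0.03,40],[0,0,0,-0.2,0,0,40],[0,0,0,-0.2,0,0,40],[0,0,0,-0.08,0,0,40],[0,0,0,-0.08,0,0,40],[0,0,0,-0.1,0,0,40],[0,0,0,-0.1,0,0,40],[0,0,0,-0.1,0,0,40],[0,0,0,-0.1,0,0,40],[0,0,0,-0.1,0,0,40],[0,0,0,-0.1,0,0,40],[0,0,0,-0.1,0,0,40],[0,0,0,-0.08,0,0,40],[0,0,0,-0.08,0,0,40],[0,0,0,0,0,0,40],[0,0,0,0,0,0,40]]]'

```text
time: 15.25
eef_pos: [0.5668, -0.0034, 0.0488]
orientation: [-0.0, 0.024, 1.0, -0.0]
ft_force: [0.1, 0.1, -0.4]
opening: 0.468
grasp_force: 0.0
```

```bash
python3 chk.py side
```

```text
t 15.25 tcp [ 0.5668 -0.0034  0.0488] riser xy mm [  22.9 -103.9] tooly yaw -2.79 z [-2.e-04 -1.e-04 -1.e+00] F [ 0.1  0.1 -0.4] q [-0.14  0.26  1.69 -0.    1.19 -1.66] op 0.4679505979705151
side
0.93 riser [547.5  86.8 384.7 178.9  -2.8] riser xy [ -0.8 -14.8] rel 0.0
0.68 calculator [649.1 163.3  88.8  25.3  -8.9] riser xy [97.  66.6] rel -6.1
0.64 calculator [ 526.3 -208.5   85.4   52.7   -6.6] riser xy [  -7.5 -310.7] rel -3.8
0.85 sticky_pad [616.5 -13.3  87.6  76.8  -6.3] riser xy [  73.  -111.4] rel -3.5
0.15 sticky_pad [546.   72.5 380.3 176.6  -2.8] riser xy [ -1.6 -29.1] rel 0.0
```

Emit:
step_arm --series '[[[0,0,0,0.2,0,0,40],[0,0,0,0.6,0,0,40],[0,0,0,0.6,0,0,40],[0,0,0,0.1,0,-0.7,40],[0,0,0,0,0,-0.8,40],[0,0,0,0,0,-0.8,40],[0,0,0,0,0.68,0,40],[0,0,0,0,0.68,0,40],[0,0,0,0,0.68,0,40],[0,0,0,0,0.68,0,40],[0,0,0,0.3,0.68,0,40],[0,0,0,0.6,0.68,0,40],[0,0,0,0.6,0.68,0,40],[0,0,0,0,0,0,40],[0,0,0,0,0,0,40]]]'

```text
time: 17.73
eef_pos: [0.4008, 0.2904, 0.1869]
orientation: [0.0, 0.024, 1.0, -0.0]
ft_force: [-0.2, -0.1, -0.1]
opening: 0.461
grasp_force: 0.0
```

```bash
python3 chk.py top side
python3 - <<'E'
import cv2,numpy as np
t,s=[cv2.imread(f"pics/{c}_last.png") for c in("top","side")]
cv2.imwrite("pics/c9.png",np.hstack([cv2.resize(s[100:260,260:380],(400,533)),cv2.resize(t[140:270,195:395],(400,533)) if 0 else cv2.copyMakeBorder(cv2.resize(t[140:270,195:395],(400,260)),0,273,0,0,cv2.BORDER_CONSTANT)]))
E
```

```text
t 17.73 tcp [0.4008 0.2904 0.1869] riser xy mm [-157.3  181.4] tooly yaw -2.75 z [ 1.e-04 -2.e-04 -1.e+00] F [-0.2 -0.1 -0.1] q [ 0.47  0.    1.69 -0.    1.45 -1.05] op 0.46112373066170326
top
0.76 riser [548.9 101.4 362.5 181.1  -2.6] riser xy [-0.1 -0.1] rel 0.2
0.92 calculator [ 529.  -154.8   87.7   56.4   -5.7] riser xy [  -7.5 -257. ] rel -2.9
0.85 calculator [619.5 197.1 133.4  84.9  -2.6] riser xy [65.7 98.9] rel 0.2
0.79 sticky_pad [614.9  -6.1  76.3  76.9  -2.7] riser xy [  71.1 -104.3] rel 0.1
0.53 eraser [577.5 104.1  47.6  23.6   1.4] riser xy [28.3  4. ] rel 4.2
side
0.56 riser [547.3  86.3 385.4 178.2  -2.4] riser xy [ -1.  -15.3] rel 0.4
0.79 calculator [618.8 192.3 146.9  83.   -2.5] riser xy [65.3 94.1] rel 0.3
0.78 calculator [ 527.  -208.5   85.4   52.4   -6.6] riser xy [  -6.8 -310.7] rel -3.8
0.79 sticky_pad [614.1 -11.3  91.1  78.7  -3. ] riser xy [  70.5 -109.5] rel -0.2
0.86 eraser [577.3 100.8  51.2  37.    3.6] riser xy [28.3  0.7] rel 6.4
```

View pics/c9.png

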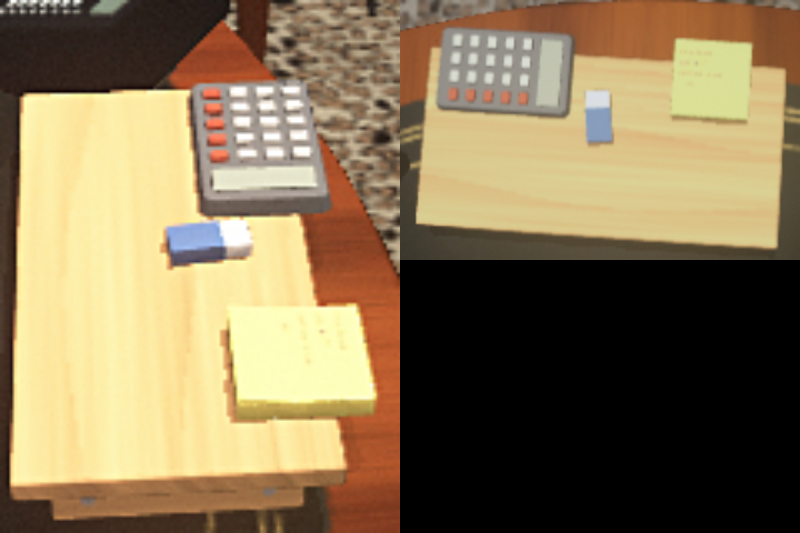

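The calculator (top crop at 505,72) and the pad (712,80) both stick out about 18–20 mm and lie square. The eraser hasn't moved, and the arm is clear.

```bash
python3 -c "
from cell import order
print(order.sign_off())"
```

```text
the job is handed in; nothing more can be done
None
```

I pushed the calculator and then the sticky pad out over the riser's far edge and handed the job in at about 18 s: by camera they stick out about 18 mm and 19 mm, within 0.3 degrees of square, and the eraser has not moved.

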